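Start the titration stirrer from its control boxes

TASK

Start up the stirrer with closed fingertips: first press down the white-bar end of the black power rocker until it has tipped fully over, then push the yellow key fully in so that it stays in, then press the green key fully down and let it spring back up. Keep to that order, do not press the red or the blue key, and do not move or lift the bottles and glassware standing about.

Things in the scene. Friction and masses are not known exactly. Their poses are not given: they have to be found in the camera images.
- key_box: Fixed grey control box, 170 (x) by 150 (y) by 50 mm high, origin at the centre of its underside, x towards its blank green display strip; carries four round keys: green, yellow, red and blue.
- power_box: Fixed aluminium box, 120 (x) by 100 (y) by 45 mm high, origin at the centre of its underside; on top an orange surround 84 by 56 mm, 4 mm high, with the black power rocker over it. The rocker's white-bar end points along the box's -x.
- rocker_bar (a point): The white bar on the black rocker paddle (64 mm long by 36 wide by 10 thick), on its top face, 24 mm from the middle of the paddle; its x axis runs along the paddle from this end to the other. The paddle's pivot is 60 mm above the bench, its middle's top face 65 mm; the point moves with the paddle, from about 70 mm above the bench (off, this end up) to about 60 mm (on, this end down). Press here.
- rocker (a joint): Tilt of the black power rocker, rad: about -0.2 off (white-bar end up), +0.2 fully on (white-bar end down). Pressing at the bar with about 3 N tips it over; it stays where it is left.
- yellow_top (a point): Centre of the top face of the yellow key: a round yellow key 28 mm across in a black collar 44 mm across, on the grey key box. The collar rises 12 mm and the resting key top 23 mm above the box lid (73 mm above the bench); keys stand at the four places of a field 65 by 64 mm, any colour at any place. z points up out of the key; the point moves down with the key.
- yellow (a joint): How far the yellow key is pressed, m: 0 up, 0.007 fully in. No spring: it slides under about 3 N and stays where it is left.
- green_top (a point): Centre of the top face of the green key: a round green key 28 mm across in a black collar 44 mm across, on the grey key box. The collar rises 12 mm and the resting key top 23 mm above the box lid (73 mm above the bench); keys stand at the four places of a field 65 by 64 mm, any colour at any place. z points up out of the key; the point moves down with the key.
- red_top (a point): Centre of the top face of the red key: a round red key 28 mm across in a black collar 44 mm across, on the grey key box. The collar rises 12 mm and the resting key top 23 mm above the box lid (73 mm above the bench); keys stand at the four places of a field 65 by 64 mm, any colour at any place. z points up out of the key; the point moves down with the key.
- blue_top (a point): Centre of the top face of the blue key: a round blue key 28 mm across in a black collar 44 mm across, on the grey key box. The collar rises 12 mm and the resting key top 23 mm above the box lid (73 mm above the bench); keys stand at the four places of a field 65 by 64 mm, any colour at any place. z points up out of the key; the point moves down with the key.
- green (a joint): How far the green key is pressed, m: 0 up, 0.007 fully down. Sprung: starts to move at about 1.5 N, is fully down at about 5 N, and comes back up when let go.
- red (a joint): How far the red key is pressed, m: 0 up, 0.007 fully down. Sprung: starts to move at about 1.5 N, is fully down at about 5 N, and comes back up when let go.
- blue (a joint): How far the blue key is pressed, m: 0 up, 0.007 fully down. Sprung: starts to move at about 1.5 N, is fully down at about 5 N, and comes back up when let go.
- dropper: loose small amber dropper bottle, 34 mm across, 70 mm tall; origin at the centre of its underside, z up. To be left alone.
- flask: loose conical glass flask, 76 mm across the foot, 118 mm tall; origin at the centre of its underside, z up. To be left alone.
- brown_bottle: loose brown reagent bottle, 72 mm across, 150 mm tall; origin at the centre of its underside, z up. To be left alone.
- cylinder: loose glass measuring cylinder on a blue foot, 56 mm across the foot, 158 mm tall; origin at the centre of its underside, z up. To be left alone.
- jar: loose green glass jar, 56 mm across, 75 mm tall; origin at the centre of its underside, z up. To be left alone.
- beaker: loose glass beaker, 84 mm across, 110 mm tall, standing on the white stirrer (76 mm high) at the back of the bench; origin at the centre of its underside, z up. To be left alone.
Mind the look-alikes: they are no part of the job. What is shaped like the power_box but pink or purple is not meant.

How it is judged:
By the outcome, as a careful person would: the job done as asked, in the order asked, and still so for the second after the job is handed in, with the robot touching nothing.
It also fails if it takes over 51 s, if anything falls off the work surface, if the arm or the gripper's body presses on something with over 40 N, if the wrist force passes 120 N, or if a joint passes its speed limit or range.

ROBOT

A 6-joint arm with a two-finger parallel gripper is mounted at the origin on the work surface. World frame = base frame: x ahead of the robot, y to its left, z up, the work surface at z = 0. Lengths are in m, angles in rad, forces in N, time in s.
With the tool pointing down it reaches from about 0.3 to 0.85 m from the base axis. Payload 4.2 kg.
Tool frame: the origin (TCP) lies at the very end of the fingers, on their centre line; the grasp point (between the pads) lies r.hold_point_z behind it (r.hold_point_z is the distance from the TCP to the grasp point, in m); x points along the fingers, y is the direction in which the jaws open and shut, and the axes are right-handed (so a half turn about x gives the same grasp; the last joint's range is limited). The gripper opens to 91 mm and grips with 3 to 60 N. Pads are 32 mm wide; open, the fingers measure 118 mm over their backs; the gripper's body (76 mm by 178 mm) begins 60 mm behind the grasp point.
Start: joints at [-1.221, 0.32, 1.565, -0, 1.257, -0.02], TCP at [0.208, -0.536, 0.186] pointing down, gripper open.
Joint ranges: [-3.11, 3.11], [-0.84, 2.01], [0.21, 2.61], [-1.34, 4.49], [0.05, 2.63], [-2.56, 2.56]. Speed limits (rad/s): [2.57, 2.57, 3.14, 3.14, 3.14, 3.14].

INTERFACE

Orientations are given as [roll, pitch, yaw] about the fixed x, y, z axes, in that order (R = Rz(yaw) Ry(pitch) Rx(roll)).
In Python, from workcell import r, vision gives the robot as it stands. The module is installed in compiled form; this text tells all that it offers.
- The arm moves only by the tool step_arm, never from a script. Its argument "series" is a list of rows, each an object with "xyz": the shift along the tool's x, y, z in units of 150 mm (1.0 is 150 mm), a list of three; "dr": the turn, a rotation vector about the tool's x, y, z in units of 180 degrees (1.0 is 180 degrees), a list of three. A call has 1 to 12 rows; each row is the pose to reach, as a shift and turn from the pose commanded when the call began, along the tool's axes at that moment, turning the shorter way round; what a row does not reach only later rows make up. A row lasts 1/12 s, in which the tool goes at most 41.7 mm and 7.16 degrees, less where a joint would pass 70% of its speed; a pose out of reach is approached as far as the arm can. A call with a number of a shift or a turn outside -1 to 1 is refused whole. A call with a gripper value outside its range is refused whole. "fingers" is the opening, from -1 (shut) to 1 (fully open), set as the call begins (left out, the last holds). The fingers move at their own pace and stop on an object; the grip force is fixed at half the most. Time passes only in rows, so rows that repeat a pose let the fingers close. It gives the time, the measured TCP pose, the force and the opening at its end, in the units of the state.
- r.read_state(): the state, without advancing time (a new reading comes with each control period).
- vision.get_image(name): name is "scene" or "top" or "wrist"; returns a dict with "color" (420x560x3 uint8, red, green, blue), "depth" (420x560 float32, m along the optical axis (not along the pixel's ray), 0 where there is no reading), "fx", "fy", "cx", "cy" (pixels), "eye" and "orientation" of the camera in the world. Camera axes: x right, y down, z forward; pixel columns grow to the right and rows downward; lengths in m; the calibration is good to about 2 mm. A picture is of the moment at which its call begins.
- r.sign_off(): hands the job in, once; it reports no verdict.
The state is a dict: "time_s": time; "joint_positions": joint angles; "joint_velocities": joint speeds; "joint_efforts": joint torques, N m; "tool_pos": TCP position; "tool_rot": TCP orientation; "ft_force": force on the tool from outside, world axes, zero at the start; "wrist_torque": the same for the moment, N m; "grip_width": finger opening in m.
Only numpy, scipy, OpenCV 4.12 (cv2) and the standard library are available. Lean on these libraries where they do the work, as an engineer would, in place of code of your own. Each camera call takes 0.05 s, during which the arm holds its last target.

## Working session

There is one attempt and no reset: what is moved stays moved. The work goes in short steps, Python scripts to look and compute and a tool call to move; the robot and the scene stay as the last step left them, time stands still between calls to the robot, and variables do not carry over. Pictures are saved under pics/ and viewed, and the job is handed in when it is done.

Besides the shell and the picture viewer there is one more tool, called as name(argument=value, ...) on one line, values as JSON. step_arm: Moves the arm, as the interface text tells. Shifts and turns lie within -1 to 1; 1 stands for 150 mm of shift or 180 degrees of turn. Its arguments: {"type":"object","properties":{"series":{"type":"array"},"fingers":{"type":"number"}},"required":["series"]}

```bash
mkdir -p pics; python3 - <<'E'
from workcell import r, vision
import cv2,pickle
print(r.read_state(), r.hold_point_z)
d={}
for n in ["scene","top","wrist"]:
    i=vision.get_image(n); d[n]=i
    cv2.imwrite(f"pics/{n}0.png",i["color"][:,:,::-1])
    print(n,i["fx"],i["fy"],i["cx"],i["cy"],i["eye"],i["orientation"])
pickle.dump(d,open("d0.pkl","wb"))
E
```

```text
{'time_s': 0.0, 'joint_positions': array([-1.22101084e+00,  3.20283003e-01,  1.56568827e+00, -6.40258379e-05,
        1.25740543e+00, -1.99915130e-02]), 'joint_velocities': array([-7.01929708e-04,  9.82197964e-04,  2.28997953e-05,  5.48585783e-04,
       -4.31881629e-04,  1.71258663e-04]), 'joint_efforts': array([ 1.31067907e-03, -4.12454760e+01, -2.31971633e+01,  7.29141897e-02,
        4.56155010e-02, -1.34737538e-04]), 'tool_pos': array([ 0.20759967, -0.53560802,  0.18512186]), 'tool_rot': array([-1.55668108,  1.56901123,  1.95470836]), 'ft_force': array([-0.25908434, -0.11774652,  0.01669933]), 'wrist_torque': array([ 0.0171891 , -0.0045815 , -0.01583677]), 'grip_width': 0.09115129453129646} 0.0188
scene 435.0014713320515 435.0014713320515 275.74582988211375 206.1647853508288 [0.99711907 0.35845821 1.04414442] [-2.59894062 -0.00554845  2.28924427]
top 406.87112602466414 406.87112602466414 280.28708719946684 205.65149878027654 [0.38380392 0.00260094 1.31952156] [-3.0167049  -0.02026635 -1.55156786]
wrist 304.871340016581 304.871340016581 272.59410897075713 212.4251753427984 [ 0.26818258 -0.51382409  0.38462532] [ 2.90637348e+00  2.72910615e-04 -1.20071502e+00]
```

View pics/scene0.png

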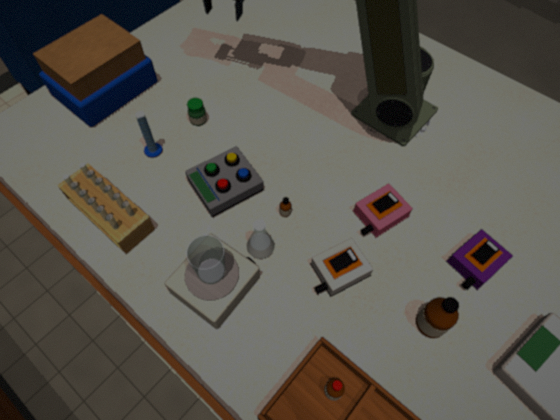

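View pics/top0.png

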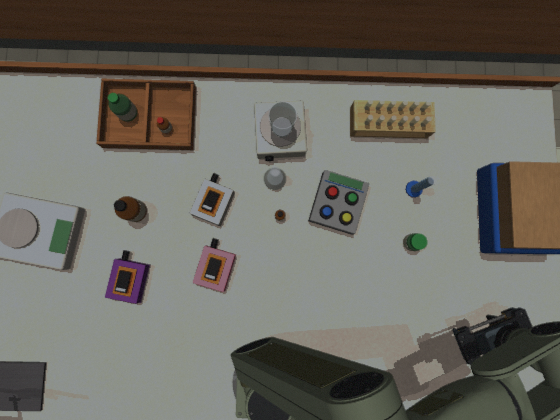

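View pics/wrist0.png

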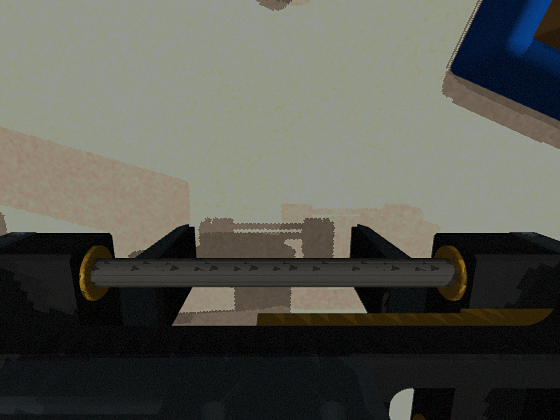

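Candidates in the top view for the power box are the white/aluminium one (212,201), pink (215,268) and purple (127,280). By the description it is the aluminium one. The keys are red (332,191), green (351,198), blue (326,212) and yellow (346,217). Other green things that could be confused are the jar (417,242), the bottle in the tray (120,105) and the display strip (346,182).

```bash
cat > h.py <<'E'
import numpy as np,cv2
from scipy.spatial.transform import Rotation as R
def ray(i,u,v):
    d=np.array([(u-i["cx"])/i["fx"],(v-i["cy"])/i["fy"],1.])
    return np.array(i["eye"]),R.from_euler("xyz",i["orientation"]).as_matrix()@d
def plane(i,u,v,z):
    e,d=ray(i,u,v); return e+d*(z-e[2])/d[2]
def tri(i,p,j,q):
    A=0;b=0
    for im,(u,v) in((i,p),(j,q)):
        e,d=ray(im,u,v);d=d/np.linalg.norm(d);M=np.eye(3)-np.outer(d,d);A=A+M;b=b+M@e
    x=np.linalg.solve(A,b)
    e,d=ray(i,*p);d/=np.linalg.norm(d); g=np.linalg.norm((np.eye(3)-np.outer(d,d))@(x-e))
    return x,2*g
def proj(i,P):
    c=R.from_euler("xyz",i["orientation"]).as_matrix().T@(np.array(P)-i["eye"])
    return i["fx"]*c[0]/c[2]+i["cx"],i["fy"]*c[1]/c[2]+i["cy"]
def blob(i,lo,hi,box):
    hsv=cv2.cvtColor(i["color"],cv2.COLOR_RGB2HSV)
    m=cv2.inRange(hsv,np.array(lo),np.array(hi)); k=np.zeros_like(m);x0,y0,x1,y1=box;k[y0:y1,x0:x1]=m[y0:y1,x0:x1]
    n,_,st,c=cv2.connectedComponentsWithStats(k); j=1+np.argmax(st[1:,4]); return c[j],st[j]
E
python3 - <<'E'
import pickle; from h import *
d=pickle.load(open("d0.pkl","rb"));t,s=d["top"],d["scene"]
C={"red":((0,130,80),(8,255,255)),"green":((50,100,40),(85,255,255)),"blue":((105,120,60),(130,255,255)),"yellow":((22,130,80),(34,255,255))}
bt={"red":(322,183,342,200),"green":(343,191,360,206),"blue":(316,203,336,220),"yellow":(338,209,356,226)}
bs={"red":(212,174,234,194),"green":(202,160,221,178),"blue":(233,164,253,184),"yellow":(222,148,242,168)}
for k in C:
    a,sa=blob(t,*C[k],bt[k]);b,sb=blob(s,*C[k],bs[k])
    print(k,a.round(1),sa[2:],b.round(1),sb[2:],tri(t,a,s,b),plane(t,*a,.073).round(4),plane(s,*b,.073).round(4))
def crop(i,x0,y0,x1,y1,n,f): cv2.imwrite(n,cv2.resize(i["color"][y0:y1,x0:x1,::-1],None,fx=f,fy=f,interpolation=cv2.INTER_NEAREST))
crop(t,180,165,245,235,"pics/ct.png",8)
crop(s,300,225,380,300,"pics/cs.png",8)
crop(t,300,165,375,240,"pics/kt.png",7)
E
```

```text
red [332.5 190.9] [ 8  9 58] [221.9 182.4] [ 9  8 64] (array([ 0.59124701, -0.18180001,  0.07099497]), np.float64(0.0007947798385139244)) [ 0.5907 -0.1812  0.073 ] [ 0.5923 -0.1811  0.073 ]
green [352.  197.1] [ 9  9 68] [210.6 166.6] [10  9 71] (array([ 0.5734444 , -0.24327962,  0.06920496]), np.float64(0.0010714224734389272)) [ 0.5725 -0.2421  0.073 ] [ 0.5753 -0.2414  0.073 ]
blue [326.4 210.9] [10  9 68] [242.7 172. ] [10  9 71] (array([ 0.5284108 , -0.16340276,  0.0702947 ]), np.float64(0.0016035030375551457)) [ 0.5276 -0.1624  0.073 ] [ 0.5301 -0.1627  0.073 ]
yellow [346.3 216.8] [ 9  9 61] [231.1 156.3] [ 9  8 62] (array([ 0.51109475, -0.22506199,  0.07047355]), np.float64(0.0010933199740442983)) [ 0.5105 -0.2241  0.073 ] [ 0.5126 -0.2241  0.073 ]
```

View pics/ct.png

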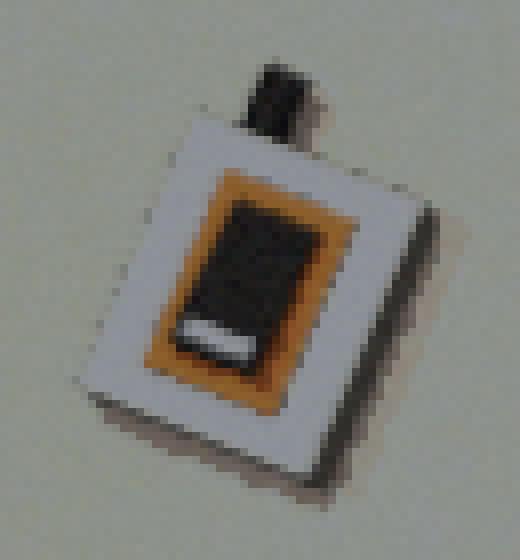

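View pics/cs.png

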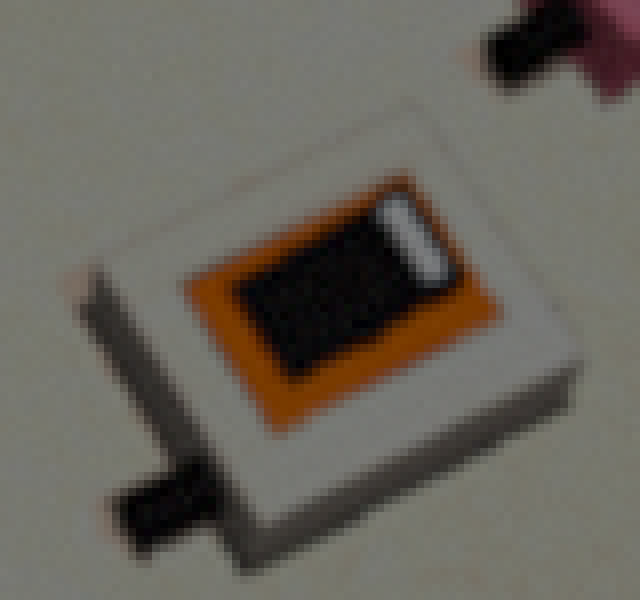

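View pics/kt.png

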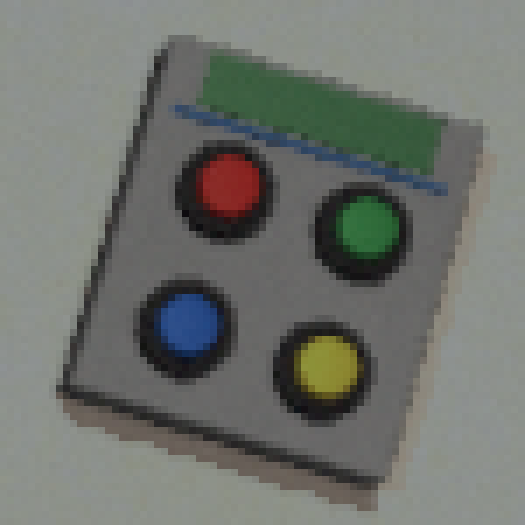

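```bash
python3 - <<'E'
import pickle; from h import *
from workcell import r
d=pickle.load(open("d0.pkl","rb"));t,s=d["top"],d["scene"]
def thr(i,box,f):
    x0,y0,x1,y1=box;m=np.zeros(i["color"].shape[:2],np.uint8);hsv=cv2.cvtColor(i["color"],cv2.COLOR_RGB2HSV).astype(int);g=f(hsv);m[y0:y1,x0:x1]=g[y0:y1,x0:x1]*255;return m
org=lambda h:(h[...,0]<22)&(h[...,1]>130)&(h[...,2]>60)
R_={}
for n,i,b in(("top",t,(190,180,228,222)),("scene",s,(318,240,368,285))):
    m=thr(i,b,org);c=max(cv2.findContours(m,0,2)[0],key=cv2.contourArea);hull=cv2.convexHull(c)
    f=cv2.fillConvexPoly(np.zeros_like(m),hull,255);f=cv2.erode(f,np.ones((3,3)))
    M=cv2.moments(hull);ce=(M["m10"]/M["m00"],M["m01"]/M["m00"])
    hsv=cv2.cvtColor(i["color"],cv2.COLOR_RGB2HSV)
    w=((hsv[...,2]>95)&(hsv[...,1]<70)&(f>0)); y,x=np.nonzero(w);bc=(x.mean(),y.mean())
    q=cv2.approxPolyDP(hull,.06*cv2.arcLength(hull,True),True)[:,0]
    print(n,"surround",np.round(ce,1),"bar",np.round(bc,1),len(x),q.tolist(),[plane(i,*p,.049)[:2].round(4).tolist() for p in q])
    R_[n]=(ce,bc)
print("surr",tri(t,R_["top"][0],s,R_["scene"][0]),plane(t,*R_["top"][0],.049),plane(s,*R_["scene"][0],.049))
print("bar",tri(t,R_["top"][1],s,R_["scene"][1]),plane(t,*R_["top"][1],.07),plane(s,*R_["scene"][1],.07))
for n,p,z in(("flask",(275,178),.05),("dropper",(280,215),.06),("brown",(125,205),.15),("cyl",(414,189),.0),("jar",(417,242),.07),("beaker",(283,130),.08),("pink",(215,268),.06)):print(n,plane(t,*p,z).round(3))
st=r.read_state();print(R.from_euler("xyz",st["tool_rot"]).as_matrix().round(3))
E
```

```text
top surround [210.6 201.4] bar [207.  206.7] 23 [[208, 187], [223, 193], [213, 216], [198, 210]] [[0.5981, 0.2091], [0.58, 0.1612], [0.5066, 0.1897], [0.5245, 0.2373]]
scene surround [342.1 262.4] bar [351.3 254.4] 29 [[350, 247], [361, 264], [334, 278], [324, 260]] [[0.5084, 0.1881], [0.5281, 0.2361], [0.6017, 0.2082], [0.5801, 0.1606]]
surr (array([0.55352486, 0.19866369, 0.04535943]), np.float64(0.002078411377890751)) [0.55255357 0.19902163 0.049     ] [0.55567052 0.19835214 0.049     ]
bar (array([0.53298321, 0.20607969, 0.07005112]), np.float64(3.921113219720571e-05)) [0.53299833 0.20607052 0.07      ] [0.53294882 0.20608864 0.07      ]
flask [ 0.632 -0.002  0.05 ]
dropper [ 0.513 -0.02   0.06 ]
brown [0.523 0.428 0.15 ]
cyl [ 0.615 -0.462  0.   ]
jar [ 0.437 -0.443  0.07 ]
beaker [ 0.78  -0.023  0.08 ]
pink [0.346 0.176 0.06 ]
[[-0.     0.361 -0.932]
 [ 0.001 -0.932 -0.361]
 [-1.    -0.001 -0.   ]]
```

step_arm(series=[{"xyz": [-0.27, 0, 0], "dr": [0, 0, 0]}, {"xyz": [-0.27, -0.96, -0.94], "dr": [0, 0, 0]}, {"xyz": [-0.27, -0.96, -0.94], "dr": [0, 0, 0]}, {"xyz": [-0.27, -0.96, -0.94], "dr": [0, 0, 0]}, {"xyz": [-0.27, -0.96, -0.94], "dr": [0, 0, 0]}, {"xyz": [-0.27, -0.96, -0.94], "dr": [0, 0, 0]}, {"xyz": [-0.27, -0.96, -0.94], "dr": [0, 0, 0]}, {"xyz": [-0.27, -0.96, -0.94], "dr": [0, 0, 0]}], fingers=-1)

```text
time_s: 0.82
tool_pos: [0.2876, -0.3498, 0.2267]
tool_rot: [1.296, 1.57, -1.472]
ft_force: [0.4, -0.4, 0.4]
grip_width: 0.0406
```

step_arm(series=[{"xyz": [0, -0.96, -0.94], "dr": [0, 0, 0]}, {"xyz": [0, -0.96, -0.94], "dr": [0, 0, 0]}, {"xyz": [0, -0.96, -0.94], "dr": [0, 0, 0]}, {"xyz": [0, -0.96, -0.94], "dr": [0, 0, 0]}, {"xyz": [0, -0.96, -0.94], "dr": [0, 0, 0]}, {"xyz": [0, -0.96, -0.94], "dr": [0, 0, 0]}, {"xyz": [0, -0.96, -0.94], "dr": [0, 0, 0]}, {"xyz": [0, -0.96, -0.94], "dr": [0, 0, 0]}])

```text
time_s: 1.48
tool_pos: [0.3667, -0.167, 0.2263]
tool_rot: [0.733, 1.57, -2.04]
ft_force: [-0.0, 0.3, -0.3]
grip_width: 0.0002
```

step_arm(series=[{"xyz": [0, -0.96, -0.94], "dr": [0, 0, 0]}, {"xyz": [0, -0.96, -0.94], "dr": [0, 0, 0]}, {"xyz": [0, -0.96, -0.94], "dr": [0, 0, 0]}, {"xyz": [0, -0.96, -0.94], "dr": [0, 0, 0]}, {"xyz": [0, -0.96, -0.94], "dr": [0, 0, 0]}, {"xyz": [0, -0.96, -0.94], "dr": [0, 0, 0]}, {"xyz": [0, -0.96, -0.94], "dr": [0, 0, 0]}, {"xyz": [0, -0.96, -0.94], "dr": [0, 0, 0]}])

```text
time_s: 2.15
tool_pos: [0.446, 0.0176, 0.2261]
tool_rot: [0.451, 1.569, -2.323]
ft_force: [-1.0, 0.3, -0.3]
grip_width: 0.0005
```

step_arm(series=[{"xyz": [0, -0.96, -0.94], "dr": [-0.267, 0, 0]}, {"xyz": [0, -0.96, -0.94], "dr": [-0.267, 0, 0]}, {"xyz": [0, -0.96, -0.94], "dr": [-0.267, 0, 0]}, {"xyz": [0, -0.96, -0.94], "dr": [-0.267, 0, 0]}, {"xyz": [0, -0.96, -0.94], "dr": [-0.267, 0, 0]}, {"xyz": [0, -0.96, -0.94], "dr": [-0.267, 0, 0]}, {"xyz": [0, -0.96, -0.94], "dr": [-0.267, 0, 0]}, {"xyz": [0, -0.96, -0.94], "dr": [-0.267, 0, 0]}, {"xyz": [0, -0.96, -0.94], "dr": [-0.267, 0, 0]}, {"xyz": [0, -0.96, -0.94], "dr": [-0.267, 0, 0]}])

```text
time_s: 2.98
tool_pos: [0.5258, 0.2029, 0.2266]
tool_rot: [0.951, 1.57, -0.987]
ft_force: [0.4, -0.2, 0.6]
grip_width: 0.0003
```

```bash
cat > look.py <<'E'
import sys,pickle
from workcell import r,vision
from h import *
n=sys.argv[1];D={}
for c in sys.argv[2].split(","):
    i=vision.get_image(c);D[c]=i;cv2.imwrite(f"pics/{c}{n}.png",i["color"][:,:,::-1])
pickle.dump(D,open(f"d{n}.pkl","wb"))
st=r.read_state();M=R.from_euler("xyz",st["tool_rot"]).as_matrix()
print(st["time_s"],st["tool_pos"].round(4),st["ft_force"].round(2),st["joint_positions"].round(2));print(M.round(3))
for k in sys.argv[3:]:
    g=np.array(eval(k));print(g,"units",(M.T@(g-st["tool_pos"])/.15).round(3))
E
python3 look.py 1 scene,wrist "[.528,.208,.085]"
```

```text
3.0833 [0.5257 0.2035 0.2267] [ 0.22  0.48 -0.25] [ 0.35  0.28  1.52 -0.    1.34  0.71]
[[ 0.     0.934 -0.357]
 [-0.    -0.357 -0.934]
 [-1.     0.    -0.   ]]
[0.528 0.208 0.085] units [ 0.945  0.004 -0.033]
```

View pics/scene1.png

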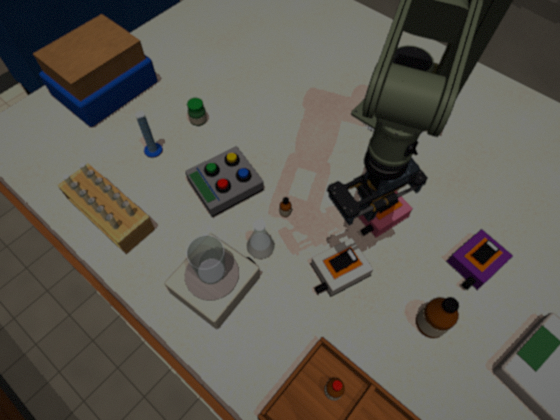

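View pics/wrist1.png

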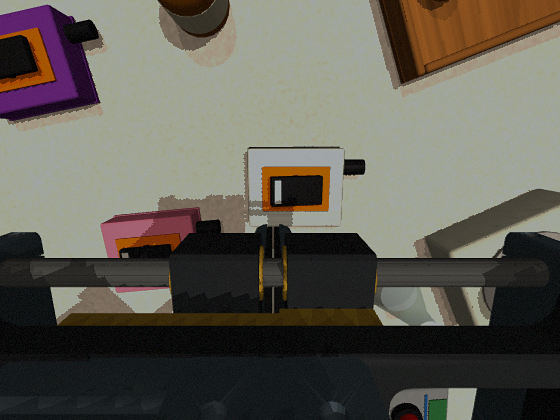

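The wrist picture shows the aluminium box's rocker with its white bar at about (278,191), with the end up. The pink box is separate, at (150,240). Next I cross-check the position from this view.

```bash
python3 - <<'E'
import pickle; from h import *
w=pickle.load(open("d1.pkl","rb"))["wrist"];t=pickle.load(open("d0.pkl","rb"))["top"]
hsv=cv2.cvtColor(w["color"],cv2.COLOR_RGB2HSV);m=(hsv[...,2]>110)&(hsv[...,1]<70)
k=np.zeros_like(m);k[177:206,271:285]=m[177:206,271:285];y,x=np.nonzero(k);c=(x.mean(),y.mean())
print(c,len(x),x.min(),x.max(),y.min(),y.max(),plane(w,*c,.07),tri(t,(207,206.7),w,c))
cv2.imwrite("pics/cw1.png",cv2.resize(w["color"][140:235,235:370,::-1],None,fx=5,fy=5,interpolation=0))
E
```

```text
(np.float64(277.5), np.float64(192.0)) 138 275 280 181 203 [0.53272694 0.20358368 0.07      ] (array([0.53260491, 0.20490776, 0.07668802]), np.float64(0.0009376085356385472))
```

View pics/cw1.png

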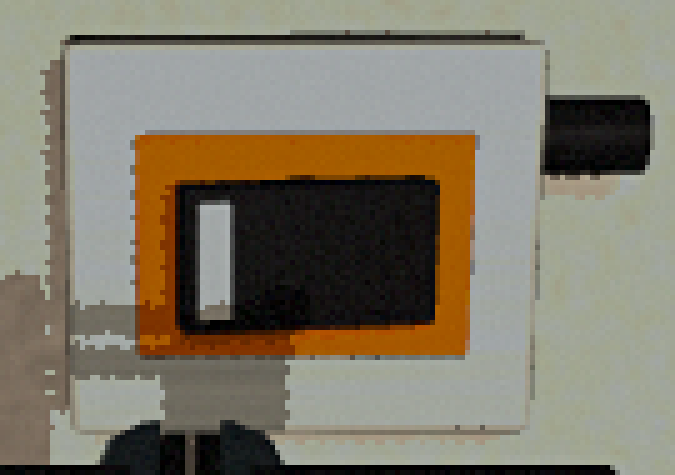

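step_arm(series=[{"xyz": [0.2, 0.01, -0.03], "dr": [0, 0, 0]}, {"xyz": [0.4, 0.01, -0.03], "dr": [0, 0, 0]}, {"xyz": [0.6, 0.01, -0.03], "dr": [0, 0, 0]}, {"xyz": [0.8, 0.01, -0.03], "dr": [0, 0, 0]}, {"xyz": [0.9, 0.01, -0.03], "dr": [0, 0, 0]}, {"xyz": [0.94, 0.01, -0.03], "dr": [0, 0, 0]}, {"xyz": [0.94, 0.01, -0.03], "dr": [0, 0, 0]}, {"xyz": [0.94, 0.01, -0.03], "dr": [0, 0, 0]}])

```text
time_s: 3.75
tool_pos: [0.5293, 0.2085, 0.0863]
tool_rot: [2.246, 1.569, 0.312]
ft_force: [0.3, 0.1, 0.2]
grip_width: 0.0001
```

```bash
python3 look.py 2 scene,wrist "[.528,.207,.062]"; python3 - <<'E'
import pickle; from h import *
d=pickle.load(open("d2.pkl","rb"))
a=cv2.resize(d["wrist"]["color"][140:260,190:370,::-1],None,fx=4,fy=4,interpolation=0);cv2.imwrite("pics/cw2.png",a)
b=cv2.resize(d["scene"]["color"][220:300,300:400,::-1],None,fx=7,fy=7,interpolation=0);cv2.imwrite("pics/cs2.png",b)
E
```

```text
3.85 [0.5298 0.2088 0.0871] [-0.4  -0.48  1.22] [ 0.36  0.39  1.73 -0.    1.02  0.72]
[[ 0.003  0.935 -0.355]
 [ 0.001 -0.355 -0.935]
 [-1.     0.003 -0.002]]
[0.528 0.207 0.062] units [ 0.167 -0.007  0.016]
```

View pics/cw2.png

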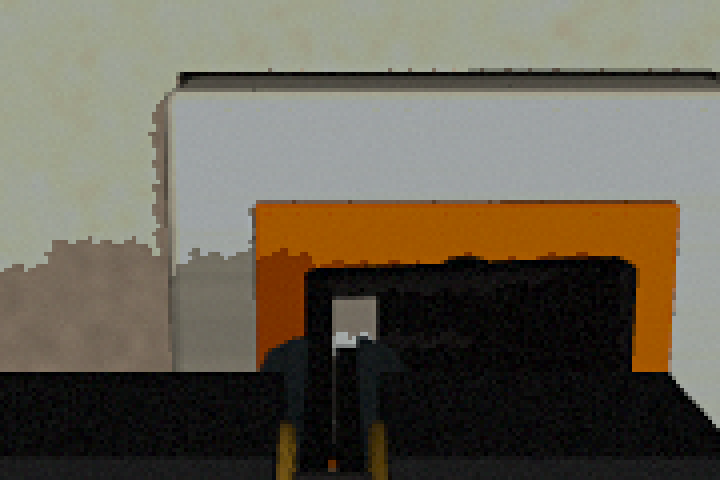

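View pics/cs2.png

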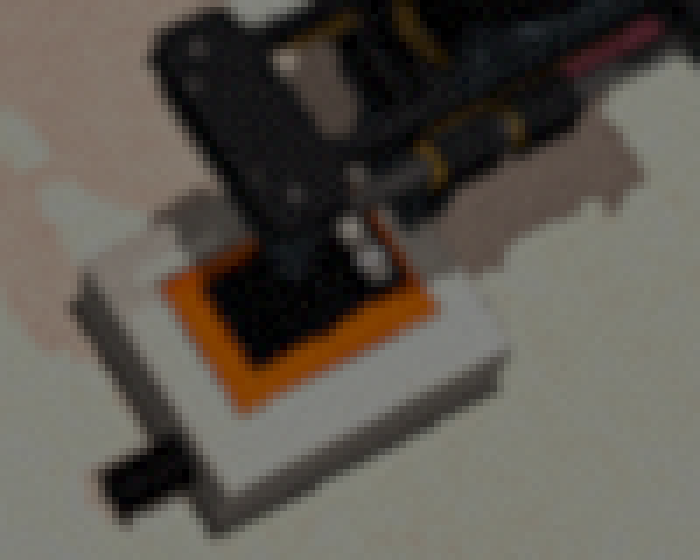

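step_arm(series=[{"xyz": [0.03, -0.01, 0], "dr": [0, 0, 0]}, {"xyz": [0.06, -0.01, 0], "dr": [0, 0, 0]}, {"xyz": [0.09, -0.01, 0], "dr": [0, 0, 0]}, {"xyz": [0.11, -0.01, 0], "dr": [0, 0, 0]}, {"xyz": [0.13, -0.01, 0], "dr": [0, 0, 0]}, {"xyz": [0.14, -0.01, 0], "dr": [0, 0, 0]}, {"xyz": [0.15, -0.01, 0], "dr": [0, 0, 0]}, {"xyz": [0.15, -0.01, 0], "dr": [0, 0, 0]}])

```text
time_s: 4.52
tool_pos: [0.527, 0.2089, 0.0626]
tool_rot: [-0.698, 1.57, -2.631]
ft_force: [0.3, -0.2, 0.1]
grip_width: 0.0006
```

step_arm(series=[{"xyz": [0.007, 0, 0], "dr": [0, 0, 0]}, {"xyz": [0.014, 0, 0], "dr": [0, 0, 0]}, {"xyz": [0.014, 0, 0], "dr": [0, 0, 0]}, {"xyz": [0.014, 0, 0], "dr": [0, 0, 0]}])

```text
time_s: 4.85
tool_pos: [0.5271, 0.2089, 0.0608]
tool_rot: [0.954, 1.571, -0.979]
ft_force: [0.4, 0.7, 0.0]
grip_width: 0.0003
```

step_arm(series=[{"xyz": [0.007, 0, 0], "dr": [0, 0, 0]}, {"xyz": [0.014, 0, 0], "dr": [0, 0, 0]}, {"xyz": [0.014, 0, 0], "dr": [0, 0, 0]}])

```text
time_s: 5.1
tool_pos: [0.527, 0.2089, 0.0585]
tool_rot: [-0.635, 1.57, -2.568]
ft_force: [0.2, 0.1, 0.5]
grip_width: 0.0007
```

```bash
python3 look.py 3 scene,wrist; python3 - <<'E'
import pickle; from h import *
d=pickle.load(open("d3.pkl","rb"))
a=cv2.resize(d["wrist"]["color"][140:260,190:370,::-1],None,fx=4,fy=4,interpolation=0);cv2.imwrite("pics/cw3.png",a)
b=cv2.resize(d["scene"]["color"][220:300,300:400,::-1],None,fx=7,fy=7,interpolation=0);cv2.imwrite("pics/cs3.png",b)
E
```

```text
5.2 [0.5271 0.2089 0.0587] [-0.44 -0.57  1.02] [ 0.36  0.42  1.76 -0.    0.96  0.72]
[[-0.     0.935 -0.354]
 [-0.    -0.354 -0.935]
 [-1.     0.     0.   ]]
```

View pics/cw3.png

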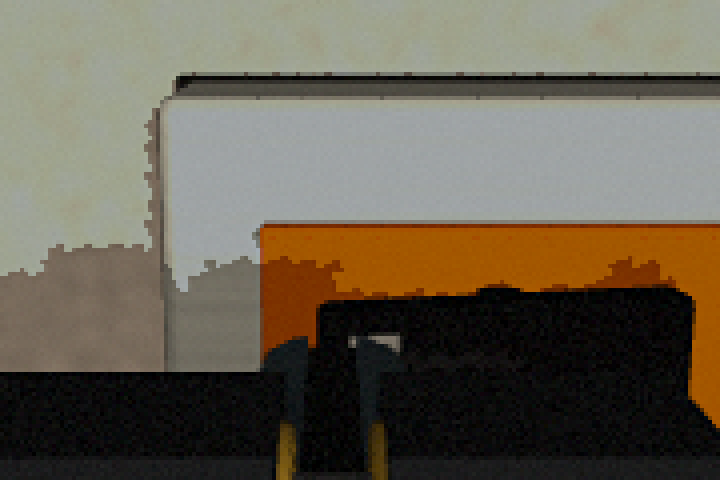

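View pics/cs3.png

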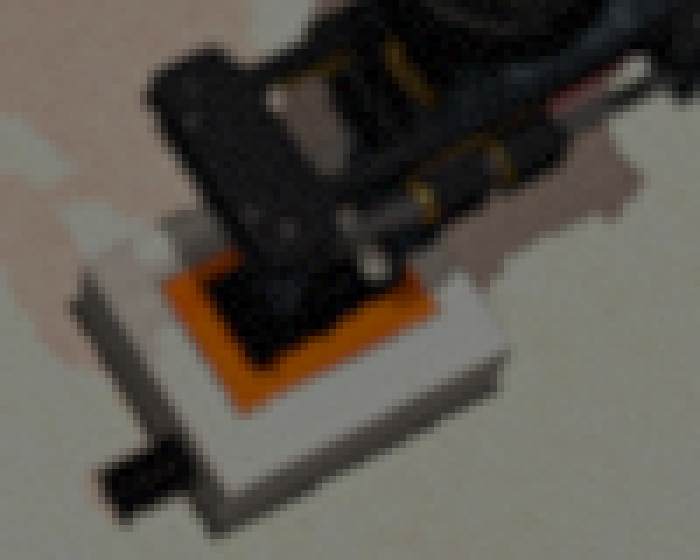

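step_arm(series=[{"xyz": [0.007, 0, 0], "dr": [0, 0, 0]}, {"xyz": [0.014, 0, 0], "dr": [0, 0, 0]}, {"xyz": [0.014, 0, 0], "dr": [0, 0, 0]}])

```text
time_s: 5.45
tool_pos: [0.527, 0.2089, 0.0564]
tool_rot: [-0.619, 1.57, -2.552]
ft_force: [-0.1, -0.0, 0.1]
grip_width: 0.0004
```

step_arm(series=[{"xyz": [0.007, 0, 0], "dr": [0, 0, 0]}, {"xyz": [0.007, 0, 0], "dr": [0, 0, 0]}])

```text
time_s: 5.62
tool_pos: [0.527, 0.2089, 0.0554]
tool_rot: [-0.648, 1.57, -2.581]
ft_force: [0.1, -0.8, 1.0]
grip_width: 0.0006
```

step_arm(series=[{"xyz": [-0.2, 0, 0], "dr": [0, 0, 0]}, {"xyz": [-0.4, 0, 0], "dr": [0, 0, 0]}, {"xyz": [-0.6, 0, 0], "dr": [0, 0, 0]}, {"xyz": [-0.6, 0, 0.4], "dr": [0, 0, 0]}, {"xyz": [-0.6, 0, 0.4], "dr": [0, 0, 0]}, {"xyz": [-0.6, 0, 0.4], "dr": [0, 0, 0]}])

```text
time_s: 6.12
tool_pos: [0.5043, 0.1502, 0.1463]
tool_rot: [0.105, 1.569, -1.83]
ft_force: [0.3, -0.5, 0.2]
grip_width: 0.0006
```

```bash
python3 look.py 4 scene,wrist; python3 - <<'E'
import pickle; from h import *
d=pickle.load(open("d4.pkl","rb"))
a=cv2.resize(d["wrist"]["color"][100:260,190:430,::-1],None,fx=3,fy=3,interpolation=0);cv2.imwrite("pics/cw4.png",a)
b=cv2.resize(d["scene"]["color"][220:300,300:400,::-1],None,fx=7,fy=7,interpolation=0);cv2.imwrite("pics/cs4.png",b)
E
```

```text
6.2167 [0.5059 0.1527 0.1459] [ 0.04  0.38 -0.73] [0.27 0.28 1.73 0.   1.13 0.63]
[[ 0.001  0.935 -0.356]
 [ 0.001 -0.356 -0.935]
 [-1.     0.    -0.001]]
```

View pics/cw4.png

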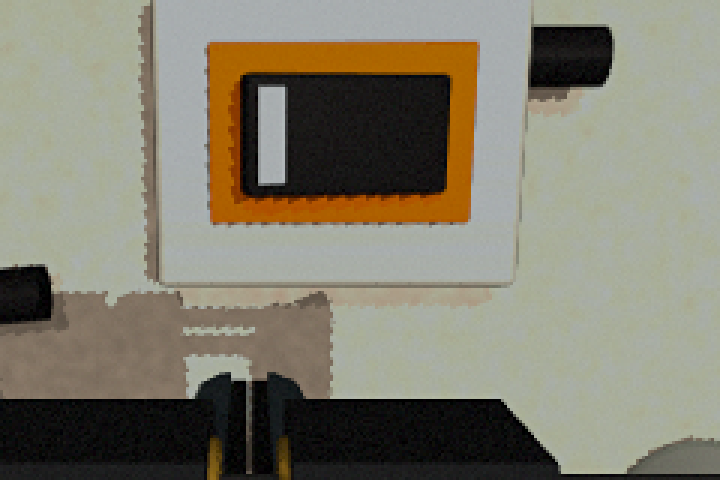

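View pics/cs4.png

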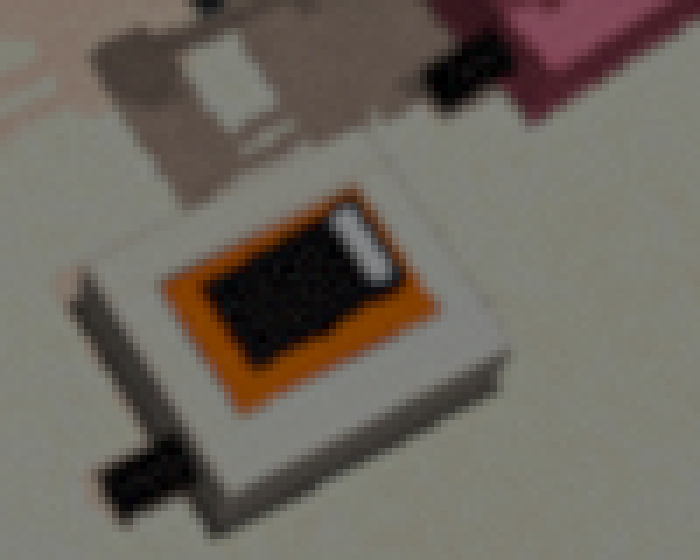

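```bash
python3 - <<'E'
import pickle; from h import *
from workcell import r
def heights(i,b):
    x0,y0,x1,y1=b;M=R.from_euler("xyz",i["orientation"]).as_matrix();out=[]
    for v in range(y0,y1):
        for u in range(x0,x1):
            z=i["depth"][v,u]
            if z>0: out.append(M@(np.array([(u-i["cx"])/i["fx"],(v-i["cy"])/i["fy"],1])*z)+i["eye"])
    return np.array(out)
for n in "14":
    w=pickle.load(open(f"d{n}.pkl","rb"))["wrist"]
    b=(272,179,320,203) if n=="1" else (273,127,337,162)
    P=heights(w,b);ax=np.array([.935,-.355]);s=P[:,:2]@ax
    k=(P[:,2]>.052)&(P[:,2]<.09);c=np.polyfit(s[k],P[k,2],1);print(n,"slope",np.arctan(c[0]),[(round(a,3),round(np.median(P[(abs(s-a)<.004),2]),4)) for a in np.linspace(s.min(),s.max(),6)])
    lat=P[:,:2]@np.array([.355,.935]);print("lat range",lat.min(),lat.max(),"center of paddle mid",(s.min()+s.max())/2)
for n,T in (("2",[.5298,.2088,.0871]),("3",[.5271,.2089,.0587]),("4",r.read_state()["tool_pos"])):
    w=pickle.load(open(f"d{n}.pkl","rb"))["wrist"];print(n,proj(w,T),[proj(w,np.array(T)+[0,0,z]) for z in(.02,.05)])
E
```

```text
1 slope -0.18989285401307515 [(np.float64(0.419), np.float64(0.0711)), (np.float64(0.431), np.float64(0.0692)), (np.float64(0.442), np.float64(0.0669)), (np.float64(0.454), np.float64(0.0647)), (np.float64(0.465), np.float64(0.0627)), (np.float64(0.477), np.float64(0.0608))]
lat range 0.36504925414811146 0.39512243208598824 center of paddle mid 0.4481314003814012
4 slope -0.18985062597301425 [(np.float64(0.419), np.float64(0.071)), (np.float64(0.431), np.float64(0.069)), (np.float64(0.443), np.float64(0.0668)), (np.float64(0.454), np.float64(0.0647)), (np.float64(0.466), np.float64(0.0625)), (np.float64(0.478), np.float64(0.0605))]
lat range 0.3651906159128833 0.3955235328430725 center of paddle mid 0.44861274424842995
2 (np.float64(272.19958527044736), np.float64(234.64480125287446)) [(np.float64(272.27887524822773), np.float64(244.42258337146168)), (np.float64(272.43396515439565), np.float64(263.5477660711405))]
3 (np.float64(272.26444885539826), np.float64(234.81062495138568)) [(np.float64(272.2719567797873), np.float64(244.6656793859152)), (np.float64(272.28663786966354), np.float64(263.936376903971))]
4 (np.float64(272.4523706029486), np.float64(233.19181382891617)) [(np.float64(272.4962885399834), np.float64(242.86384523318893)), (np.float64(272.58216362962804), np.float64(261.77608519628916))]
```

View pics/wrist4.png

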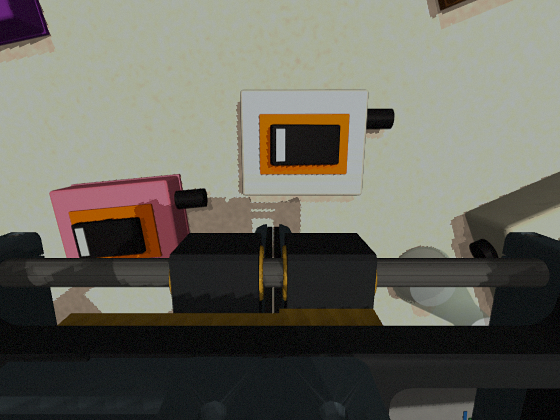

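```bash
python3 - <<'E'
import pickle; from h import *
from workcell import r
st=r.read_state();print(st["tool_pos"])
T=R.from_euler("xyz",st["tool_rot"]).as_matrix()
w=pickle.load(open("d4.pkl","rb"))["wrist"];M=R.from_euler("xyz",w["orientation"]).as_matrix()
for v in range(222,250,3):
    row=[]
    for u in range(254,294,3):
        z=w["depth"][v,u]; P=M@(np.array([(u-w["cx"])/w["fx"],(v-w["cy"])/w["fy"],1])*z)+w["eye"]
        row.append("%d,%d,%d"%tuple((T.T@(P-st["tool_pos"])*1000).round()) if z>0 else "-")
    print(v,row)
cv2.imwrite("pics/cw4b.png",cv2.resize(w["color"][215:290,235:310,::-1],None,fx=8,fy=8,interpolation=0)*2)
E
```

```text
[0.50591197 0.15265624 0.1458542 ]
222 ['145,-21,32', '144,-18,32', '144,-14,32', '145,-11,32', '147,-7,32', '145,-4,32', '143,0,31', '145,3,32', '146,7,32', '146,10,32', '145,14,32', '145,17,32', '146,21,32', '144,24,32']
225 ['145,-22,35', '146,-18,36', '146,-15,36', '-30,-5,-15', '-31,-4,-15', '146,-4,36', '145,0,36', '146,3,36', '145,7,36', '-31,5,-15', '145,14,36', '145,17,36', '145,21,36', '146,24,36']
228 ['145,-22,39', '-37,-9,-15', '-38,-7,-15', '-38,-5,-15', '-37,-4,-15', '-31,-2,-13', '144,0,39', '-33,1,-13', '-32,3,-13', '-37,5,-15', '-38,6,-15', '-', '146,21,39', '146,24,39']
231 ['146,-22,43', '-43,-8,-15', '-43,-7,-15', '-43,-5,-15', '-40,-4,-14', '-39,-2,-13', '145,0,43', '-39,1,-13', '-39,3,-13', '-44,5,-15', '-43,6,-15', '-43,8,-15', '-42,9,-14', '145,24,43']
234 ['-114,-5,-36', '-114,-5,-36', '-114,-4,-36', '-48,-5,-15', '-41,-4,-13', '-44,-2,-13', '146,0,47', '-44,1,-13', '-43,3,-13', '-48,4,-15', '-48,6,-15', '-113,4,-35', '-113,5,-35', '-114,6,-35']
237 ['-116,-5,-36', '-117,-4,-36', '-116,-4,-35', '-53,-5,-15', '-49,-3,-13', '-48,-2,-13', '146,0,51', '-49,1,-13
[... 170 characters left out ...]
-13', '144,0,54', '-53,1,-13', '-', '-56,4,-14', '-57,6,-14', '-119,4,-35', '-120,5,-36', '-119,6,-36']
243 ['-122,-5,-36', '-123,-4,-36', '-117,-4,-34', '-63,-5,-15', '-58,-3,-13', '-58,-2,-13', '144,0,58', '-58,1,-13', '-59,3,-13', '-62,4,-15', '-63,5,-15', '-121,4,-35', '-122,5,-36', '-121,6,-35']
246 ['-122,-5,-35', '-124,-4,-36', '-121,-3,-34', '-66,-4,-15', '-63,-3,-14', '-62,-2,-13', '144,0,61', '-63,1,-14', '-63,3,-13', '-66,4,-15', '-120,3,-34', '-124,4,-35', '-124,5,-35', '-125,5,-36']
249 ['-126,-5,-36', '-126,-4,-35', '-123,-3,-34', '-119,-3,-33', '-66,-3,-13', '-66,-2,-13', '145,0,65', '-67,1,-13', '-67,3,-14', '-71,4,-15', '-123,3,-34', '-126,4,-35', '-127,4,-36', '-127,5,-36']
```

View pics/cw4b.png

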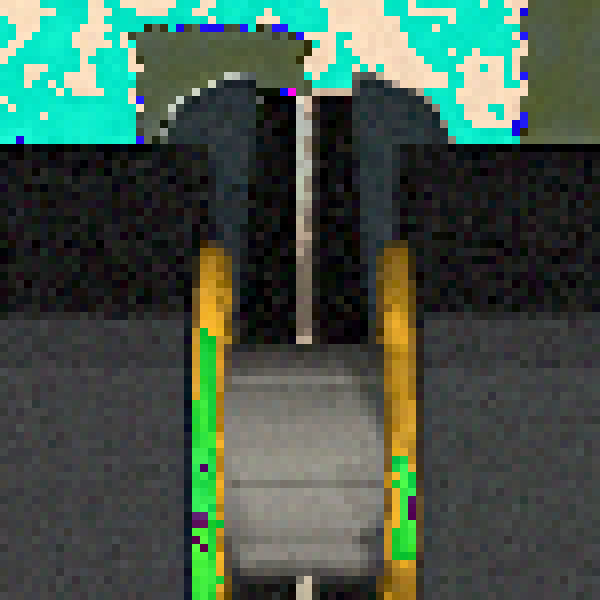

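Rocker unmoved: the depth slope is still -0.19. The wrist depth shows the real fingertips ending about 28 mm behind the reported TCP, which explains the missing contact. I'll confirm this by force on the next descent.

```bash
python3 look.py 5 wrist "[.531,.205,.146]" "[.531,.205,.055]" "[.531,.205,.035]"
```

```text
6.2667 [0.5062 0.1532 0.1457] [-0.74  0.95 -0.02] [0.27 0.28 1.73 0.   1.13 0.63]
[[ 0.001  0.935 -0.355]
 [ 0.001 -0.355 -0.935]
 [-1.     0.    -0.001]]
[0.531 0.205 0.146] units [-0.002  0.032 -0.382]
[0.531 0.205 0.055] units [ 0.605  0.032 -0.381]
[0.531 0.205 0.035] units [ 0.738  0.032 -0.381]
```

step_arm(series=[{"xyz": [0, 0.03, -0.2], "dr": [0, 0, 0]}, {"xyz": [0, 0.03, -0.38], "dr": [0, 0, 0]}, {"xyz": [0.2, 0.03, -0.38], "dr": [0, 0, 0]}, {"xyz": [0.4, 0.03, -0.38], "dr": [0, 0, 0]}, {"xyz": [0.5, 0.03, -0.38], "dr": [0, 0, 0]}, {"xyz": [0.56, 0.03, -0.38], "dr": [0, 0, 0]}, {"xyz": [0.6, 0.03, -0.38], "dr": [0, 0, 0]}, {"xyz": [0.6, 0.03, -0.38], "dr": [0, 0, 0]}, {"xyz": [0.6, 0.03, -0.38], "dr": [0, 0, 0]}])

```text
time_s: 7.02
tool_pos: [0.531, 0.2051, 0.0562]
tool_rot: [2.265, 1.569, 0.332]
ft_force: [-0.4, 0.6, 0.2]
grip_width: 0.0005
```

step_arm(series=[{"xyz": [0.02, 0, 0], "dr": [0, 0, 0]}, {"xyz": [0.04, 0, 0], "dr": [0, 0, 0]}, {"xyz": [0.06, 0, 0], "dr": [0, 0, 0]}, {"xyz": [0.06, 0, 0], "dr": [0, 0, 0]}])

```text
time_s: 7.35
tool_pos: [0.5301, 0.2044, 0.0463]
tool_rot: [-0.593, 1.57, -2.526]
ft_force: [0.8, 0.2, -0.5]
grip_width: 0.0001
```

step_arm(series=[{"xyz": [0.01, 0, 0], "dr": [0, 0, 0]}, {"xyz": [0.02, 0, 0], "dr": [0, 0, 0]}, {"xyz": [0.02, 0, 0], "dr": [0, 0, 0]}])

```text
time_s: 7.6
tool_pos: [0.5301, 0.2045, 0.0434]
tool_rot: [-0.551, 1.57, -2.484]
ft_force: [-0.3, 0.3, 0.8]
grip_width: 0.0004
```

step_arm(series=[{"xyz": [0.01, 0, 0], "dr": [0, 0, 0]}, {"xyz": [0.02, 0, 0], "dr": [0, 0, 0]}, {"xyz": [0.02, 0, 0], "dr": [0, 0, 0]}])

```text
time_s: 7.85
tool_pos: [0.5297, 0.2047, 0.0405]
tool_rot: [-1.429, 1.57, 2.921]
ft_force: [-2.4, 0.4, 2.7]
grip_width: 0.0005
```

```bash
python3 look.py 6 wrist; python3 - <<'E'
import pickle; from h import *
d=pickle.load(open("d6.pkl","rb"))
cv2.imwrite("pics/cw6.png",cv2.resize(d["wrist"]["color"][140:260,190:370,::-1],None,fx=4,fy=4,interpolation=0))
E
```

```text
7.9 [0.53   0.2046 0.0405] [-0.54  0.22  1.04] [0.35 0.44 1.78 0.   0.92 0.71]
[[-0.     0.935 -0.354]
 [-0.    -0.354 -0.935]
 [-1.    -0.     0.   ]]
```

View pics/cw6.png

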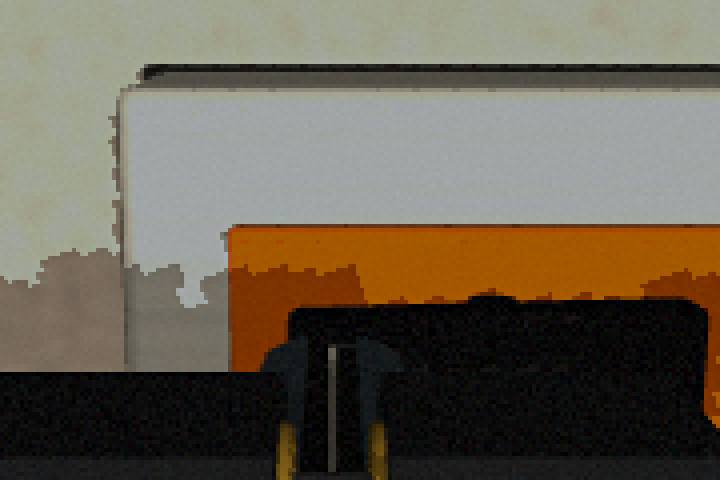

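Contact at TCP z ≈ 0.0405, which means the tip is at about 0.07. Continuing.

step_arm(series=[{"xyz": [0.01, 0, 0], "dr": [0, 0, 0]}, {"xyz": [0.02, 0, 0], "dr": [0, 0, 0]}, {"xyz": [0.03, 0, 0], "dr": [0, 0, 0]}, {"xyz": [0.03, 0, 0], "dr": [0, 0, 0]}])

```text
time_s: 8.23
tool_pos: [0.5299, 0.2048, 0.0359]
tool_rot: [-1.546, 1.57, 2.804]
ft_force: [-2.1, 1.0, 2.6]
grip_width: 0.0003
```

step_arm(series=[{"xyz": [0.01, 0, 0], "dr": [0, 0, 0]}, {"xyz": [0.013, 0, 0], "dr": [0, 0, 0]}, {"xyz": [0.013, 0, 0], "dr": [0, 0, 0]}])

```text
time_s: 8.48
tool_pos: [0.5298, 0.2047, 0.034]
tool_rot: [-1.439, 1.57, 2.911]
ft_force: [-4.1, 1.8, 2.9]
grip_width: 0.0002
```

step_arm(series=[{"xyz": [0.01, 0, 0], "dr": [0, 0, 0]}, {"xyz": [0.013, 0, 0], "dr": [0, 0, 0]}, {"xyz": [0.013, 0, 0], "dr": [0, 0, 0]}])

```text
time_s: 8.73
tool_pos: [0.5298, 0.2048, 0.0331]
tool_rot: [-1.749, 1.57, 2.601]
ft_force: [-4.8, 1.8, 10.7]
grip_width: 0.0004
```

step_arm(series=[{"xyz": [0.007, 0, 0], "dr": [0, 0, 0]}, {"xyz": [0.007, 0, 0], "dr": [0, 0, 0]}, {"xyz": [0.007, 0, 0], "dr": [0, 0, 0]}])

```text
time_s: 8.98
tool_pos: [0.5299, 0.2049, 0.033]
tool_rot: [-2.696, 1.57, 1.654]
ft_force: [-7.7, 1.7, 16.1]
grip_width: 0.0003
```

step_arm(series=[{"xyz": [-0.2, 0, 0], "dr": [0, 0, 0]}, {"xyz": [-0.4, 0, 0], "dr": [0, 0, 0]}, {"xyz": [-0.6, 0, 0], "dr": [0, 0, 0]}, {"xyz": [-0.8, 0, 0.2], "dr": [0, 0, 0]}, {"xyz": [-0.8, 0, 0.4], "dr": [0, 0, 0]}, {"xyz": [-0.8, 0, 0.4], "dr": [0, 0, 0]}, {"xyz": [-0.8, 0, 0.4], "dr": [0, 0, 0]}])

```text
time_s: 9.57
tool_pos: [0.5095, 0.1472, 0.1514]
tool_rot: [1.712, 1.569, -0.222]
ft_force: [0.1, 0.8, -0.1]
grip_width: 0.0005
```

```bash
python3 look.py 7 wrist "[.5115,-.2245,.15]"; python3 - <<'E'
import pickle; from h import *
w=pickle.load(open("d7.pkl","rb"))["wrist"]
u,v=proj(w,[.553,.1985,.065]);u,v=int(u),int(v);print(u,v)
cv2.imwrite("pics/cw7.png",cv2.resize(w["color"][max(0,v-60):v+60,u-80:u+80,::-1],None,fx=4,fy=4,interpolation=0))
M=R.from_euler("xyz",w["orientation"]).as_matrix()
U,V=np.meshgrid(np.arange(u-70,u+70),np.arange(max(0,v-50),v+50));z=w["depth"][V,U]
P=np.stack([(U-w["cx"])/w["fx"]*z,(V-w["cy"])/w["fy"]*z,z],-1)@M.T+w["eye"]
s=P[...,0]*.935-P[...,1]*.355;l=P[...,0]*.355+P[...,1]*.935
k=(abs(s-.449)<.029)&(abs(l-.380)<.014);print(k.sum(),np.arctan(np.polyfit(s[k],P[k][:,2],1)[0]),[(a,np.median(P[k&(abs(s-a)<.003)][:,2]).round(4)) for a in(.423,.4256,.449,.473)])
E
```

```text
9.6167 [0.5096 0.1479 0.1509] [-0.05  0.02  0.67] [ 0.26  0.28  1.72 -0.    1.14  0.62]
[[ 0.001  0.935 -0.355]
 [-0.    -0.355 -0.935]
 [-1.     0.001 -0.   ]]
[ 0.5115 -0.2245  0.15  ] units [0.007 0.894 2.316]
296 139
2098 -0.4851152387267488 [(0.423, np.float64(0.0615)), (0.4256, np.float64(0.0619)), (0.449, np.float64(0.0659)), (0.473, np.float64(0.0709))]
```

View pics/cw7.png

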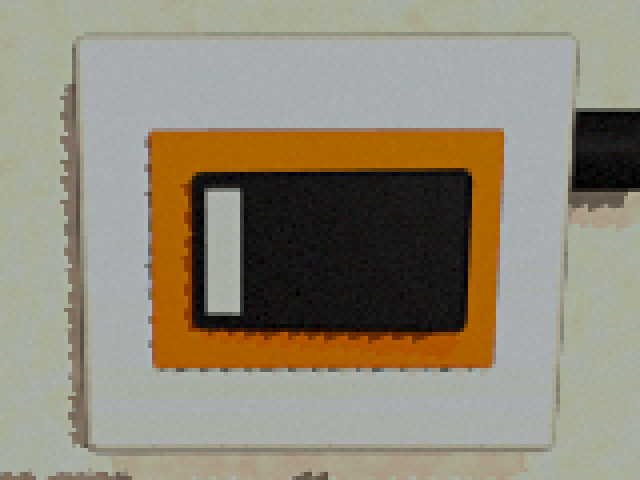

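The rocker now reads 61.9 mm at the bar and 70.9 mm at the far end, a slope of +0.19, so it has tipped fully over. Next, yellow.

step_arm(series=[{"xyz": [0, 0.3, 0.77], "dr": [0, 0, 0]}, {"xyz": [0, 0.3, 0.77], "dr": [0, 0, 0]}, {"xyz": [0, 0.3, 0.77], "dr": [0, 0, 0]}, {"xyz": [0, 0.3, 0.77], "dr": [0, 0, 0]}, {"xyz": [0, 0.3, 0.77], "dr": [0, 0, 0]}])

```text
time_s: 10.03
tool_pos: [0.5107, 0.0233, 0.1502]
tool_rot: [-1.092, 1.57, -3.028]
ft_force: [-0.5, -0.0, 0.4]
grip_width: -0.0001
```

step_arm(series=[{"xyz": [0, 0.3, 0.77], "dr": [0, 0, 0]}, {"xyz": [0, 0.3, 0.77], "dr": [0, 0, 0]}, {"xyz": [0, 0.3, 0.77], "dr": [0, 0, 0]}, {"xyz": [0, 0.3, 0.77], "dr": [0, 0, 0]}, {"xyz": [0, 0.3, 0.77], "dr": [0, 0, 0]}])

```text
time_s: 10.45
tool_pos: [0.512, -0.0996, 0.1504]
tool_rot: [-2.177, 1.57, 2.171]
ft_force: [-0.2, -0.1, 1.4]
grip_width: 0.0006
```

step_arm(series=[{"xyz": [0, 0.3, 0.95], "dr": [0, 0, 0]}, {"xyz": [0, 0.3, 0.95], "dr": [0, 0, 0]}, {"xyz": [0, 0.3, 0.95], "dr": [0, 0, 0]}, {"xyz": [0, 0.3, 0.95], "dr": [0, 0, 0]}, {"xyz": [0, 0.3, 0.95], "dr": [0, 0, 0]}, {"xyz": [0, 0.3, 0.95], "dr": [0, 0, 0]}, {"xyz": [0, 0.3, 0.95], "dr": [0, 0, 0]}])

```text
time_s: 11.03
tool_pos: [0.5035, -0.2463, 0.1507]
tool_rot: [-2.368, 1.569, 1.984]
ft_force: [0.4, 0.6, 0.3]
grip_width: 0.0008
```

```bash
python3 look.py 8 wrist "[.5115,-.2245,.06]" "[.574,-.242,.06]"
```

```text
11.0833 [ 0.5034 -0.2463  0.1508] [-0.1   0.83  0.24] [-0.48  0.32  1.65  0.    1.17 -0.12]
[[-0.001  0.936 -0.352]
 [ 0.001 -0.352 -0.936]
 [-1.    -0.001 -0.001]]
[ 0.5115 -0.2245  0.06  ] units [ 0.606 -0.    -0.154]
[ 0.574 -0.242  0.06 ] units [ 0.605  0.431 -0.192]
```

View pics/wrist8.png

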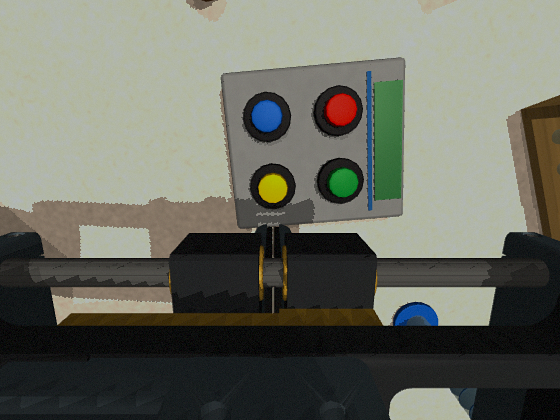

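The wrist view shows yellow at (273,187), green at (343,182), blue at (267,116) and red at (341,109), with the yellow key directly ahead of the fingers. I now cross-check positions.

```bash
python3 - <<'E'
import pickle; from h import *
w=pickle.load(open("d8.pkl","rb"))["wrist"];M=R.from_euler("xyz",w["orientation"]).as_matrix()
for n,lo,hi,b in(("yellow",(22,130,60),(34,255,255),(250,165,296,210)),("green",(50,100,30),(85,255,255),(322,160,363,204))):
    c,s=blob(w,lo,hi,b);z=w["depth"][int(c[1]),int(c[0])];P=M@(np.array([(c[0]-w["cx"])/w["fx"],(c[1]-w["cy"])/w["fy"],1])*z)+w["eye"]
    print(n,c,s[2:],plane(w,*c,.073).round(4),P.round(4))
E
```

```text
yellow [272.51278409 187.65625   ] [ 30  30 704] [ 0.511  -0.2272  0.073 ] [ 0.511  -0.2271  0.0741]
green [342.34087883 181.70838881] [ 32  31 751] [ 0.5725 -0.2446  0.073 ] [ 0.5726 -0.2446  0.0727]
```

step_arm(series=[{"xyz": [0, 0, -0.145], "dr": [0, 0, 0]}, {"xyz": [0.2, 0, -0.145], "dr": [0, 0, 0]}, {"xyz": [0.4, 0, -0.145], "dr": [0, 0, 0]}, {"xyz": [0.55, 0, -0.145], "dr": [0, 0, 0]}, {"xyz": [0.62, 0, -0.145], "dr": [0, 0, 0]}, {"xyz": [0.64, 0, -0.145], "dr": [0, 0, 0]}, {"xyz": [0.64, 0, -0.145], "dr": [0, 0, 0]}, {"xyz": [0.64, 0, -0.145], "dr": [0, 0, 0]}])

```text
time_s: 11.75
tool_pos: [0.5118, -0.2282, 0.0564]
tool_rot: [1.512, 1.568, -0.42]
ft_force: [0.7, 0.0, 0.4]
grip_width: 0.0003
```

step_arm(series=[{"xyz": [0.02, 0, 0], "dr": [0, 0, 0]}, {"xyz": [0.04, 0, 0], "dr": [0, 0, 0]}, {"xyz": [0.06, 0, 0], "dr": [0, 0, 0]}, {"xyz": [0.06, 0, 0], "dr": [0, 0, 0]}])

```text
time_s: 12.08
tool_pos: [0.5103, -0.2283, 0.0459]
tool_rot: [-1.584, 1.57, 2.766]
ft_force: [0.4, 0.3, -0.7]
grip_width: 0.0003
```

```bash
python3 look.py 9 wrist,scene;python3 - <<'E'
import pickle; from h import *
d=pickle.load(open("d9.pkl","rb"))
cv2.imwrite("pics/cw9.png",cv2.resize(d["wrist"]["color"][140:260,190:370,::-1],None,fx=4,fy=4,interpolation=0))
cv2.imwrite("pics/cs9.png",cv2.resize(d["scene"]["color"][120:220,170:290,::-1],None,fx=6,fy=6,interpolation=0))
E
```

```text
12.1833 [ 0.5105 -0.2284  0.0462] [-0.34  0.26 -0.32] [-0.44  0.42  1.8  -0.    0.93 -0.08]
[[ 0.     0.935 -0.354]
 [-0.    -0.354 -0.935]
 [-1.     0.     0.   ]]
```

View pics/cw9.png

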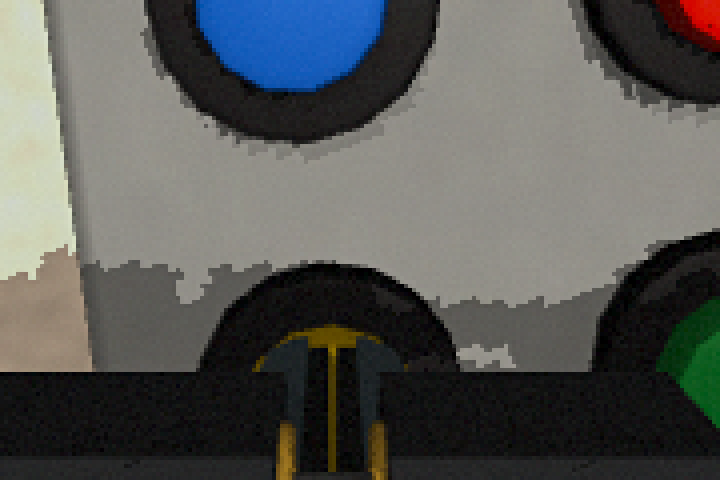

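View pics/cs9.png

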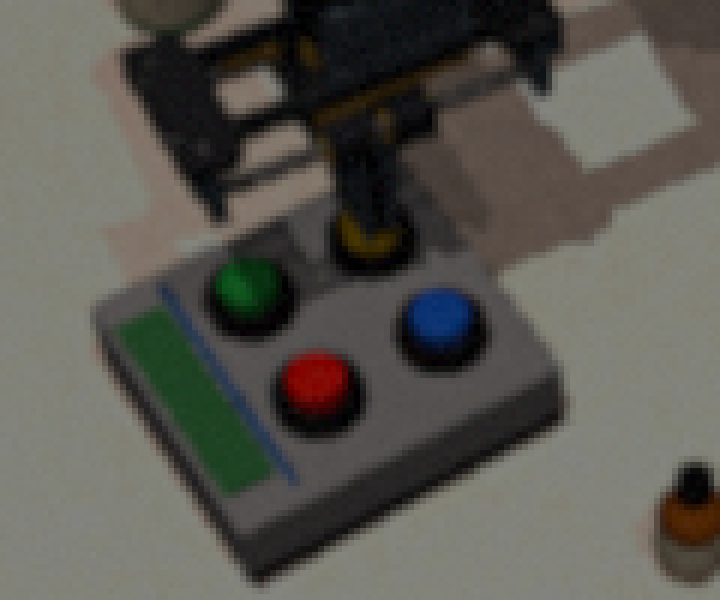

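Fingers centred on yellow. The gripper body has outer prongs at its ends, so before pressing I check that they clear the green key.

```bash
python3 - <<'E'
import pickle; from h import *
st=dict(p=np.array([.5105,-.2284,.0462]));T=np.array([[0,.935,-.354],[0,-.354,-.935],[-1,0,0]])
w=pickle.load(open("d9.pkl","rb"))["wrist"];M=R.from_euler("xyz",w["orientation"]).as_matrix()
U,V=np.meshgrid(np.arange(560),np.arange(420));z=w["depth"]
P=np.stack([(U-w["cx"])/w["fx"]*z,(V-w["cy"])/w["fy"]*z,z],-1)@M.T+w["eye"];Q=(P-st["p"])@T*1000
for v in(233,240,250,265,280,300):print(v,[(u,Q[v,u].round().astype(int).tolist()) for u in(10,35,200,340,500,510,525,540,555)])
E
```

```text
233 [(10, [-110, -80, -36]), (35, [-109, -73, -36]), (200, [-112, -22, -36]), (340, [-112, 20, -36]), (500, [44, 190, 13]), (510, [-109, 73, -36]), (525, [-110, 78, -36]), (540, [46, 225, 13]), (555, [45, 237, 13])]
240 [(10, [-117, -74, -36]), (35, [-109, -74, -33]), (200, [-120, -20, -37]), (340, [-118, 19, -36]), (500, [45, 191, 19]), (510, [-109, 74, -33]), (525, [-116, 73, -36]), (540, [-119, 74, -36]), (555, [-117, 80, -36])]
250 [(10, [-118, -74, -33]), (35, [-110, -73, -30]), (200, [-128, -18, -37]), (340, [-126, 17, -37]), (500, [44, 193, 28]), (510, [-110, 73, -30]), (525, [-115, 74, -32]), (540, [-120, 74, -34]), (555, [-124, 74, -36])]
265 [(10, [-124, -70, -31]), (35, [-122, -64, -31]), (200, [-131, -18, -34]), (340, [-132, 16, -35]), (500, [-122, 61, -31]), (510, [-123, 64, -31]), (525, [-123, 68, -31]), (540, [-123, 71, -31]), (555, [-125, 74, -32])]
280 [(10, [-124, -70, -27]), (35, [-124, -63, -27]), (200, [-131, -18, -30]), (340, [-130, 17, -30]), (500, [-125, 60, -27]), (510, [-125, 63, -28]), (525, [-126, 66, -28]), (540, [-125, 71, -27]), (555, [-127, 73, -28])]
300 [(10, [-123, -72, -21]), (35, [-114, -74, -15]), (200, [-131, -18, -25]), (340, [-130, 17, -25]), (500, [-110, 74, -13]), (510, [-114, 73, -16]), (525, [-120, 73, -19]), (540, [-124, 73, -21]), (555, [-131, 70, -25])]
```

Prongs are at z ≈ 0.155, well clear. Pressing.

step_arm(series=[{"xyz": [0.01, 0, 0], "dr": [0, 0, 0]}, {"xyz": [0.02, 0, 0], "dr": [0, 0, 0]}, {"xyz": [0.03, 0, 0], "dr": [0, 0, 0]}, {"xyz": [0.03, 0, 0], "dr": [0, 0, 0]}])

```text
time_s: 12.52
tool_pos: [0.5109, -0.2285, 0.0417]
tool_rot: [1.334, 1.57, -0.599]
ft_force: [0.8, -0.5, 1.1]
grip_width: 0.0004
```

step_arm(series=[{"xyz": [0.01, 0, 0], "dr": [0, 0, 0]}, {"xyz": [0.02, 0, 0], "dr": [0, 0, 0]}, {"xyz": [0.03, 0, 0], "dr": [0, 0, 0]}, {"xyz": [0.03, 0, 0], "dr": [0, 0, 0]}])

```text
time_s: 12.85
tool_pos: [0.5109, -0.2285, 0.0381]
tool_rot: [1.301, 1.57, -0.632]
ft_force: [-2.3, 0.8, 9.3]
grip_width: 0.0003
```

step_arm(series=[{"xyz": [0.007, 0, 0], "dr": [0, 0, 0]}, {"xyz": [0.014, 0, 0], "dr": [0, 0, 0]}, {"xyz": [0.014, 0, 0], "dr": [0, 0, 0]}])

```text
time_s: 13.1
tool_pos: [0.511, -0.2286, 0.0379]
tool_rot: [1.376, 1.569, -0.557]
ft_force: [-4.9, 1.6, 19.8]
grip_width: 0.0006
```

Hard stop at TCP z ≈ 0.038, where the force rises with no more travel. Lift and look.

step_arm(series=[{"xyz": [-0.2, 0, 0], "dr": [0, 0, 0]}, {"xyz": [-0.4, 0, 0], "dr": [0, 0, 0]}, {"xyz": [-0.6, 0, 0], "dr": [0, 0, 0]}, {"xyz": [-0.75, 0, 0.2], "dr": [0, 0, 0]}, {"xyz": [-0.75, 0, 0.2], "dr": [0, 0, 0]}, {"xyz": [-0.75, 0, 0.2], "dr": [0, 0, 0]}])

```text
time_s: 13.6
tool_pos: [0.5002, -0.2573, 0.1484]
tool_rot: [1.499, 1.569, -0.435]
ft_force: [-0.4, 0.6, -0.6]
grip_width: 0.0001
```

```bash
cat > keys.py <<'E'
import sys,pickle; from h import *
w=pickle.load(open(sys.argv[1],"rb"))["wrist"];M=R.from_euler("xyz",w["orientation"]).as_matrix()
U,V=np.meshgrid(np.arange(560),np.arange(420));z=w["depth"]
P=np.stack([(U-w["cx"])/w["fx"]*z,(V-w["cy"])/w["fy"]*z,z],-1)@M.T+w["eye"]
for n,c in(("yellow",(.511,-.226)),("green",(.573,-.2435)),("red",(.591,-.183)),("blue",(.528,-.165))):
    k=(np.hypot(P[...,0]-c[0],P[...,1]-c[1])<.009)&(z>0)&(P[...,2]<.09)
    print(n,k.sum(),np.median(P[k][:,2]).round(4) if k.any() else None)
E
python3 look.py 10 wrist "[.573,-.2435,.055]"; python3 keys.py d8.pkl; python3 keys.py d10.pkl
```

```text
13.65 [ 0.4995 -0.2562  0.147 ] [-0.61 -0.62 -0.14] [-0.49  0.33  1.66  0.    1.16 -0.13]
[[-0.001  0.935 -0.355]
 [ 0.001 -0.355 -0.935]
 [-1.    -0.001 -0.001]]
[ 0.573  -0.2435  0.055 ] units [ 0.613  0.429 -0.253]
yellow 300 0.0737
green 309 0.0738
red 355 0.0737
blue 354 0.0736
yellow 301 0.0666
green 319 0.0738
red 378 0.0738
blue 373 0.0736
```

View pics/wrist10.png

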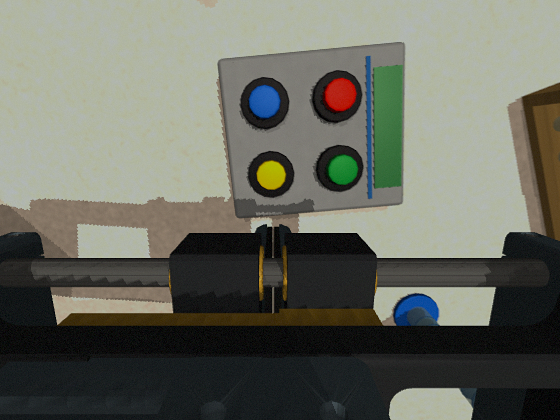

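Yellow is 7.1 mm in (66.6 mm) and the other three are still up. Next, green.

step_arm(series=[{"xyz": [0, 0.2, -0.12], "dr": [0, 0, 0]}, {"xyz": [0, 0.43, -0.25], "dr": [0, 0, 0]}, {"xyz": [0, 0.43, -0.25], "dr": [0, 0, 0]}, {"xyz": [0.2, 0.43, -0.25], "dr": [0, 0, 0]}, {"xyz": [0.4, 0.43, -0.25], "dr": [0, 0, 0]}, {"xyz": [0.55, 0.43, -0.25], "dr": [0, 0, 0]}, {"xyz": [0.6, 0.43, -0.25], "dr": [0, 0, 0]}, {"xyz": [0.64, 0.43, -0.25], "dr": [0, 0, 0]}, {"xyz": [0.64, 0.43, -0.25], "dr": [0, 0, 0]}, {"xyz": [0.64, 0.43, -0.25], "dr": [0, 0, 0]}])

```text
time_s: 14.48
tool_pos: [0.5741, -0.2442, 0.0522]
tool_rot: [1.527, 1.57, -0.406]
ft_force: [0.3, 0.8, -0.1]
grip_width: 0.0003
```

```bash
python3 look.py 11 wrist "[.573,-.2435,.04]";python3 - <<'E'
import pickle; from h import *
d=pickle.load(open("d11.pkl","rb"))
cv2.imwrite("pics/cw11.png",cv2.resize(d["wrist"]["color"][140:260,190:370,::-1],None,fx=4,fy=4,interpolation=0))
E
```

```text
14.5333 [ 0.5745 -0.2445  0.0528] [-0.59  0.12  0.19] [-0.42  0.5   1.63 -0.    1.01 -0.06]
[[ 0.002  0.935 -0.354]
 [-0.001 -0.354 -0.935]
 [-1.     0.002  0.   ]]
[ 0.573  -0.2435  0.04  ] units [ 0.085 -0.012 -0.002]
```

View pics/cw11.png

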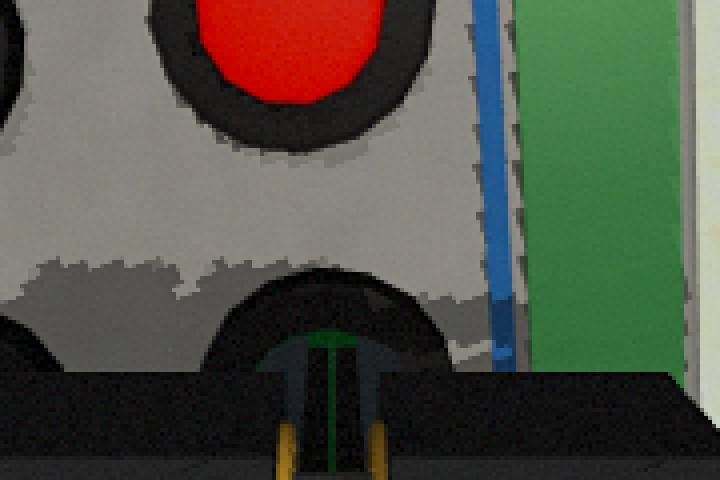

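Centred on green. Pressing, with the stop expected near TCP z 0.038.

step_arm(series=[{"xyz": [0.02, 0, 0], "dr": [0, 0, 0]}, {"xyz": [0.04, 0, 0], "dr": [0, 0, 0]}, {"xyz": [0.05, 0, 0], "dr": [0, 0, 0]}, {"xyz": [0.06, 0, 0], "dr": [0, 0, 0]}, {"xyz": [0.07, 0, 0], "dr": [0, 0, 0]}, {"xyz": [0.08, 0, 0], "dr": [0, 0, 0]}, {"xyz": [0.08, 0, 0], "dr": [0, 0, 0]}])

```text
time_s: 15.12
tool_pos: [0.5739, -0.2444, 0.0398]
tool_rot: [1.414, 1.57, -0.519]
ft_force: [0.1, 0.7, 4.1]
grip_width: 0.0009
```

step_arm(series=[{"xyz": [0.01, 0, 0], "dr": [0, 0, 0]}, {"xyz": [0.02, 0, 0], "dr": [0, 0, 0]}, {"xyz": [0.02, 0, 0], "dr": [0, 0, 0]}])

```text
time_s: 15.37
tool_pos: [0.5739, -0.2444, 0.0382]
tool_rot: [1.438, 1.569, -0.495]
ft_force: [-2.5, 0.1, 10.8]
grip_width: 0.0005
```

step_arm(series=[{"xyz": [0.007, 0, 0], "dr": [0, 0, 0]}, {"xyz": [0.007, 0, 0], "dr": [0, 0, 0]}, {"xyz": [0.007, 0, 0], "dr": [0, 0, 0]}])

```text
time_s: 15.62
tool_pos: [0.574, -0.2444, 0.0381]
tool_rot: [1.44, 1.569, -0.493]
ft_force: [-4.2, 2.0, 16.8]
grip_width: 0.0005
```

Hard stop at 0.038 with 17 N, so green is fully down. Release and check.

step_arm(series=[{"xyz": [-0.1, 0, 0], "dr": [0, 0, 0]}, {"xyz": [-0.3, 0, 0], "dr": [0, 0, 0]}, {"xyz": [-0.5, 0, 0], "dr": [0, 0, 0]}, {"xyz": [-0.75, 0, 0], "dr": [0, 0, 0]}, {"xyz": [-0.8, -0.3, 0.2], "dr": [0, 0, 0]}, {"xyz": [-0.8, -0.43, 0.25], "dr": [0, 0, 0]}, {"xyz": [-0.8, -0.43, 0.25], "dr": [0, 0, 0]}, {"xyz": [-0.8, -0.43, 0.25], "dr": [0, 0, 0]}])

```text
time_s: 16.28
tool_pos: [0.4984, -0.2563, 0.1554]
tool_rot: [-1.843, 1.57, 2.506]
ft_force: [0.5, -0.3, -0.1]
grip_width: 0.0006
```

```bash
python3 look.py 12 wrist,scene; python3 keys.py d12.pkl
```

```text
16.3833 [ 0.5004 -0.2563  0.1551] [ 0.1  -0.36  0.07] [-0.49  0.32  1.64  0.    1.18 -0.13]
[[ 0.     0.935 -0.355]
 [ 0.    -0.355 -0.935]
 [-1.     0.    -0.   ]]
yellow 287 0.0666
green 307 0.0738
red 358 0.0737
blue 351 0.0736
```

View pics/scene12.png

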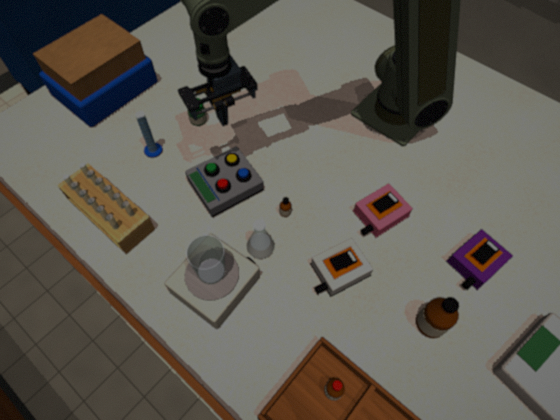

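Bottles and glassware are at the same pixels as at the start, and the arm is clear. One last rocker check in this view, then hand in.

```bash
python3 - <<'E'
import pickle; from h import *
from workcell import r
for f in("d0.pkl","d4.pkl","d12.pkl"):
    s=pickle.load(open(f,"rb"))["scene"];hsv=cv2.cvtColor(s["color"],cv2.COLOR_RGB2HSV)[248:262,344:360];y,x=np.nonzero((hsv[...,2]>90)&(hsv[...,1]<70));print(f,x.mean()+344,y.mean()+248,len(x))
    if f!="d4.pkl":
        M=R.from_euler("xyz",s["orientation"]).as_matrix()
        U,V=np.meshgrid(np.arange(560),np.arange(420));z=s["depth"]
        P=np.stack([(U-s["cx"])/s["fx"]*z,(V-s["cy"])/s["fy"]*z,z],-1)@M.T+s["eye"]
        a=P[...,0]*.935-P[...,1]*.355;l=P[...,0]*.355+P[...,1]*.935;k=(abs(a-.449)<.027)&(abs(l-.38)<.013)&(P[...,2]<.09)
        print([(c,k[abs(a-c)<.006].sum(),np.median(P[k&(abs(a-c)<.006)][:,2]).round(4)) for c in(.426,.449,.472)])
r.sign_off()
E
```

```text
d0.pkl 354.30864197530866 252.5185185185185 81
[(0.426, np.int64(43), np.float64(0.0693)), (0.449, np.int64(49), np.float64(0.0648)), (0.472, np.int64(42), np.float64(0.0609))]
d4.pkl 354.26190476190476 252.57142857142858 84
d12.pkl 354.4102564102564 252.93589743589743 78
[(0.426, np.int64(39), np.float64(0.0611)), (0.449, np.int64(43), np.float64(0.0646)), (0.472, np.int64(38), np.float64(0.069))]
the job is handed in; nothing more can be done
```

The stirrer start-up is done in the order asked, with closed fingertips, and I handed it in at about 16.4 s. No verdict was reported.

- **Rocker:** I pressed the white-bar end of the aluminium box's rocker to its hard stop. The last depth check shows the bar end at 61 mm and the far end at 69 mm; at the start it was the other way round, so it has tipped over and stayed.
- **Yellow key:** I pushed it to its stop. It reads 66.6 mm against 73.7 mm before, so about 7 mm in, and it stayed in.
- **Green key:** I pressed it to its stop at about 17 N and let go. It is back up at 73.8 mm.
- **Red and blue keys:** neither was touched; both still read their starting heights.
- **Bottles and glassware:** they look to be where they were in the last scene picture; I compared this by eye only. The arm stands clear of everything.

**Failed or disagreeing checks:**
- **First press missed:** my first rocker press touched nothing. The wrist depth showed the closed fingertips ending about 28 mm short of the reported tool point, and the force on the next descent agreed. I corrected for this and pressed again.
- **Polluted fit:** one straight-line fit of the rocker's tilt was spoiled by depth dropouts. I used median heights instead.
- **Bar colour mask:** the final colour-mask check of the bar's pixel position barely changed, because the mask also caught box pixels. The rocker result rests on depth.

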